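# Tip the walnuts into the roasting pan

### The job

Tip the steel skip past its spring catch and right over, so that all six walnuts drop into the saucepan; then ease the empty skip gently back fully upright, without letting it snap home. After that, flip the induction plate's red toggle switch fully over to on and leave everything released. Leave the saucepan where it stands on the plate, and do not disturb the tea glasses or the orange tin.

Things in the scene. Friction and masses are not known exactly. Their poses are not given: they have to be found in the camera images.
- skip (a joint): Hinge angle (rad) of the skip: 0 upright on its stop, 1.35 tipped right over on the other stop. An over-centre spring catch resists the start (5 to 8 N at the handle); past about 0.5 it swings over by itself and stays over. Coming back, lift it (2 to 5 N at the handle) to about 0.5; from there spring and weight pull it home: let go there it snaps back at several rad/s. Under 1 rad/s is gentle.
- skip_hinge (a point): On the skip's hinge axis, midway across, 175 mm above the counter. Turns with the skip; z up at joint 0. x is the (level) hinge axis; tipping is a positive turn about x: the skip's top moves to -y of stand. In this frame the steel scoop is 124 mm wide (x), inner floor at z 10 mm from y 0 to 88, back wall at y 90 up to z 81, sides up to z 76, spout sloping to a lip at y -50, z 52 mm.
- stand: Fixed dark steel A-frame that carries the skip, 190 mm wide along x, 180 mm high, with an over-centre spring strut (brass) outside its +x side, out to x 110 mm. Origin on the counter straight below the hinge, z up, x along the hinge; the saucepan lies on its -y side, the foot (y 33 to 143 mm) on the +y side.
- skip_handle (a point): Middle of the red handle bar of the skip: a round bar 12 mm thick, lying along x of skip_hinge's frame, free over its middle 80 mm, at y 100 mm, z 115 mm in that frame, 34 mm above the back wall's top; it turns with the skip (radius 152 mm about the hinge). Its frame is parallel to skip_hinge's. Free from above on both sides.
- pan: Loose steel saucepan on the plate: origin at the centre of its underside, z up, outer radius 100 mm, wall 4 mm, rim 65 mm above its underside; a black-tipped handle along its +x reaches 210 mm from the centre, up to 70 mm high. 0.7 kg.
- hob: Black induction plate, fixed, 310 mm along its x, 260 mm along y, top 55 mm above the counter; origin at the centre of its underside, z up. The saucepan stands on it at about x +35, y 0 mm. The front strip with the switch is on the -x side.
- switch (a joint): Angle (rad) of the toggle switch on the front strip of the plate: 0 = off, leaning to -y of the plate; 1.0 = fully on, leaning to +y of the plate. Stays where it is left; light to move (under 5 N).
- switch_tip (a point): Centre of the red ball (26 mm wide) at the tip of the switch lever, about 117 mm above the counter when off. The lever swings in the plate's y-z plane, 45 mm from its pivot at x -122, y -50, z 78 mm of the plate, and leans 0.5 rad from upright at either end; grey block below it up to z 81 mm; the ball moves about 43 mm along +y of the plate from off to on.
- walnut0: Walnut, 31 mm thick, 35 mm long, 14 g, light brown; origin at its centre. Starts on the floor of the skip.
- walnut1: Walnut, 31 mm thick, 35 mm long, 14 g, light brown; origin at its centre. Starts on the floor of the skip.
- walnut2: Walnut, 31 mm thick, 35 mm long, 14 g, light brown; origin at its centre. Starts on the floor of the skip.
- walnut3: Walnut, 31 mm thick, 35 mm long, 14 g, light brown; origin at its centre. Starts on the floor of the skip.
- walnut4: Walnut, 31 mm thick, 35 mm long, 14 g, light brown; origin at its centre. Starts on the floor of the skip.
- walnut5: Walnut, 31 mm thick, 35 mm long, 14 g, light brown; origin at its centre. Starts on the floor of the skip.
- glass0: Tea glass standing on the round steel tray, 62 mm wide, 85 mm tall; origin at the centre of its underside. Leave alone.
- glass1: Tea glass standing on the round steel tray, 62 mm wide, 85 mm tall; origin at the centre of its underside. Leave alone.
- glass2: Tea glass standing on the round steel tray, 62 mm wide, 85 mm tall; origin at the centre of its underside. Leave alone.
- tin: Closed orange spice tin, 88 mm wide, 103 mm tall; origin at the centre of its underside. Leave alone.

How it is judged:
By the outcome, as a careful person would: the job done as asked, in the order asked, and still so for the second after the job is handed in, with the robot touching nothing.
It also fails if it takes over 61 s, if anything falls off the work surface, if the arm or the gripper's body presses on something with over 40 N, if the wrist force passes 120 N, or if a joint passes its speed limit or range.

### The arm

A 7-joint arm with a two-finger parallel gripper is mounted at the origin on the work surface. World frame = base frame: x ahead of the robot, y to its left, z up, the work surface at z = 0. Lengths are in m, angles in rad, forces in N, time in s.
With the tool pointing down it reaches from about 0.425 to 1.025 m from the base axis. Payload 9.4 kg.
Tool frame: the origin (TCP) lies midway between the tips of the shut fingers; the grasp point (between the pads) lies 19 mm behind it; z points along the fingers, y is the direction in which the jaws open and shut (so a half turn about z gives the same grasp; the last joint's range is limited). The gripper opens to 93 mm and grips with 3 to 60 N. Pads are 15 mm wide; open, the fingers measure 128 mm over their backs; the gripper's body (75 mm by 188 mm) begins 65 mm behind the grasp point.
Start: joints at [1.137, 0.599, -0.003, 1.599, 0.002, 0.943, -0.08], TCP at [0.253, -0.679, 0.186] pointing down, gripper open.
Joint ranges: [-2.57, 2.57], [-0.35, 1.97], [-1.29, 1.29], [0.11, 2.56], [-1.05, 4.19], [0.11, 1.86], [-2.63, 2.63]. Speed limits (rad/s): [2.22, 2.22, 3.01, 3.01, 3.14, 3.14, 3.14].

### API

Orientations are given as a unit quaternion [w, x, y, z].
In Python, from cell import get_obs, capture, job_done gives the robot as it stands.
- The arm moves only by the tool jog_arm, never from a script. Its argument "plan" is a list that holds one entry, the list of rows, each a list of 6 numbers: the shift along the tool's x, y, z in units of 0.25 m (1.0 is 0.25 m), then the turn, a rotation vector about the tool's x, y, z in units of 180 degrees (1.0 is 180 degrees). In form: [[[tx, ty, tz, wx, wy, wz], ...]]. A call has 1 to 12 rows; each row is the pose to reach, as a shift and turn from the pose measured when the call began, along the tool's axes at that moment, turning the shorter way round; what a row does not reach only later rows make up. A row lasts 1/10 s, in which the tool goes at most 50 mm and 8.59 degrees, less where a joint would pass 70% of its speed; a pose out of reach is approached as far as the arm can. A call with a number of a shift or a turn outside -1 to 1 is refused whole. A call with a gripper value outside its range is refused whole. "grip" is the closure, from 0 (fully open) to 1 (shut), set as the call begins (left out, the last holds). The fingers move at their own pace and stop on an object; the grip force is fixed at half the most. Time passes only in rows, so rows that repeat a pose let the fingers close. It gives the time, the measured TCP pose, the force and the opening at its end, in the units of the state.
- get_obs(): the state, without advancing time (a new reading comes with each control period).
- capture(name): name is "scene" or "top" or "wrist"; returns a dict with "frame" (400x640x3 uint8, red, green, blue), "vertical_fov" (degrees; the focal length in pixels is half the picture's height over the tangent of half this angle, whatever the lens; pixels are square), "cx", "cy" (the principal point, pixels), "rvec" (rotation vector, rad) and "tvec" (3), from world to camera coordinates, as OpenCV has them; the wrist camera has in their place "mount" (4x4, takes a point from camera to tool coordinates, whose origin is the TCP and whose axes are the flange's). Camera axes: x right, y down, z forward; pixel columns grow to the right and rows downward; lengths in m; the calibration is good to about 2 mm. A picture is of the moment at which its call begins: read the wrist's pose just before it. There is no depth.
- job_done(): hands the job in, once; it reports no verdict.
The state is a dict: "t": time; "joint_positions": joint angles; "joint_vel": joint speeds; "joint_torque": joint torques, N m; "tcp_pos": TCP position; "eef_rot": TCP orientation; "force": force on the tool from outside, world axes, zero at the start; "moment": the same for the moment, N m; "finger_gap": opening from 0.0 (shut) to 1.0 (fully open).
Only numpy, scipy, OpenCV 4.12 (cv2) and the standard library are available. Lean on these libraries where they do the work, as an engineer would, in place of code of your own. Each camera call takes 0.05 s, during which the arm holds its last target. There are 200 camera calls.

## Working session

There is one attempt and no reset: what is moved stays moved. The work goes in short steps, Python scripts to look and compute and a tool call to move; the robot and the scene stay as the last step left them, time stands still between calls to the robot, and variables do not carry over. Pictures are saved under pics/ and viewed, about 8 in all and at most 12, crops included, and the job is handed in when it is done.

Besides the shell and the picture viewer there is one more tool, called as name(argument=value, ...) on one line, values as JSON. jog_arm: Moves the arm, as the interface text tells. Shifts and turns lie within -1 to 1; 1 stands for 0.25 m of shift or 180 degrees of turn. Its arguments: {"type":"object","properties":{"plan":{"type":"array","items":{"type":"array","items":{"type":"array","items":{"type":"number"}}}},"grip":{"type":"number"}},"required":["plan"]}

```bash
mkdir -p pics; cat > h.py <<'E'
import numpy as np, cv2, json
from cell import get_obs, capture
from scipy.spatial.transform import Rotation as R
def grab(n,save=None):
    o=get_obs(); c=capture(n)
    f=c["frame"].shape[0]/2/np.tan(np.radians(c["vertical_fov"])/2)
    K=np.array([[f,0,c["cx"]],[0,f,c["cy"]],[0,0,1.]])
    if n=="wrist":
        q=o["eef_rot"]; T=np.eye(4); T[:3,:3]=R.from_quat([q[1],q[2],q[3],q[0]]).as_matrix(); T[:3,3]=o["tcp_pos"]
        W=T@np.array(c["mount"])
    else:
        r=cv2.Rodrigues(np.array(c["rvec"],float))[0]; W=np.eye(4); W[:3,:3]=r.T; W[:3,3]=-r.T@np.array(c["tvec"]).ravel()
    if save: cv2.imwrite("pics/"+save,c["frame"][:,:,::-1])
    return c["frame"],K,W
def ray(K,W,u,v):
    d=W[:3,:3]@np.linalg.solve(K,[u,v,1.]); return W[:3,3],d/np.linalg.norm(d)
def plane(K,W,u,v,z):
    o,d=ray(K,W,u,v); return o+d*(z-o[2])/d[2]
def cross(r1,r2):
    A=np.stack([r1[1],-r2[1]],1); s=np.linalg.lstsq(A,r2[0]-r1[0],rcond=None)[0]
    a=r1[0]+s[0]*r1[1]; b=r2[0]+s[1]*r2[1]; return (a+b)/2,np.linalg.norm(a-b)
def proj(K,W,p):
    q=K@(W[:3,:3].T@(np.asarray(p)-W[:3,3])); return q[:2]/q[2]
E
python3 - <<'E'
from h import *
import pickle
d={}
for n in("scene","top"):
    d[n]=grab(n,n+"1.png"); f,K,W=d[n]; print(n,W[:3,3].round(3),K[0,0])
    hsv=cv2.cvtColor(f,cv2.COLOR_RGB2HSV)
    m=(((hsv[...,0]<6)|(hsv[...,0]>172))&(hsv[...,1]>150)&(hsv[...,2]>70)).astype(np.uint8)
    k,l,s,c=cv2.connectedComponentsWithStats(m)
    for i in range(1,k):
        if s[i,4]>15: print(s[i],c[i].round(1))
pickle.dump(d,open("d.pkl","wb"))
print(get_obs())
E
```

```text
scene [1.246 0.097 1.081] 378.6378496820731
[395 210   2  11  16] [395.5 215.1]
top [ 0.371 -0.044  1.48 ] 483.2706698268699
[231 133   6  36 128] [233.8 150.5]
[344 219   8   9  52] [347.2 222.9]
{'t': 0.1, 'joint_positions': array([ 1.13728777,  0.6000659 , -0.00251758,  1.6000189 ,  0.00181407,
        0.94289161, -0.0797513 ]), 'joint_vel': array([ 0.00232668, -0.00288371,  0.00065903, -0.00202174,  0.00083877,
       -0.00132942, -0.00103853]), 'joint_torque': array([ 6.71934744e-03, -7.66551447e+01,  1.50275040e+00, -2.52937031e+01,
       -5.23202901e-02,  1.36205525e-02,  3.11702297e-05]), 'tcp_pos': array([ 0.25303462, -0.67891613,  0.18474278]), 'eef_rot': array([-6.62140617e-04,  9.84119533e-01,  1.77505680e-01, -1.98096318e-04]), 'force': array([-0.00313284,  0.00167146,  0.54471581]), 'moment': array([-0.00543985,  0.03632089, -0.00168387]), 'finger_gap': 1.0000544354272909}
```

View pics/scene1.png

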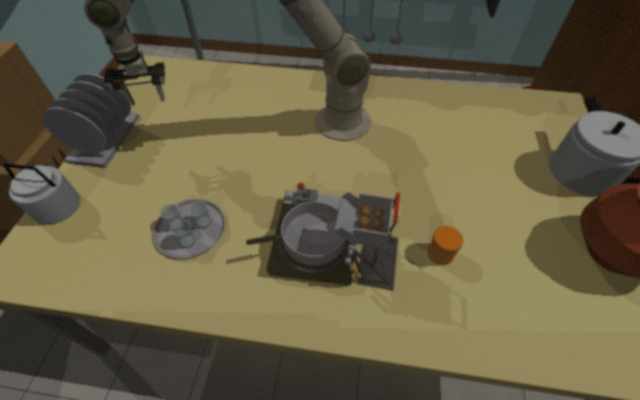

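View pics/top1.png

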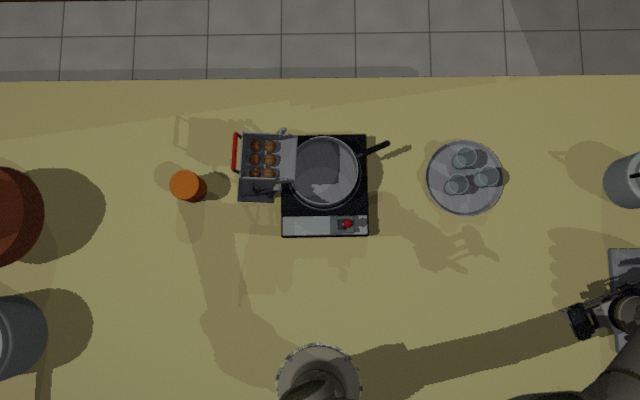

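The scene view shows the robot base at the top, the hob with pan at about (315,240), the skip at (375,215) with its red handle at (396,212), the tin at (445,245) and the tray at (190,230). In the top view (up = +x, left = +y) the handle is at (235,152), the switch ball at (347,223), the hob spans (282–368, 135–237) and the tin is at (187,186).

```bash
python3 - <<'E'
from h import *
import pickle
d=pickle.load(open("d.pkl","rb"))
def loose(f,box):
    hsv=cv2.cvtColor(f,cv2.COLOR_RGB2HSV); m=(((hsv[...,0]<6)|(hsv[...,0]>172))&(hsv[...,1]>120)&(hsv[...,2]>40))
    x0,y0,x1,y1=box; M=np.zeros_like(m); M[y0:y1,x0:x1]=m[y0:y1,x0:x1]; return M
ft,Kt,Wt=d["top"]; fs,Ks,Ws=d["scene"]
for box in((225,125,245,180),(338,212,356,232)):
    ys,xs=np.nonzero(loose(ft,box)); print("top",len(xs),xs.mean(),ys.mean(),ys.min(),ys.max(),xs.min(),xs.max())
    if box[0]==225:
        p=np.polyfit(ys,xs,1); print("line x=",p)
        for v in(ys.min(),ys.max()): print(plane(Kt,Wt,np.polyval(p,v),v,.29).round(4))
        print("mid",plane(Kt,Wt,np.polyval(p,(ys.min()+ys.max())/2),(ys.min()+ys.max())/2,.29).round(4))
        a=(xs.mean(),ys.mean())
    else: b=(xs.mean(),ys.mean()); print("ball",plane(Kt,Wt,*b,.117).round(4))
for box,q in(((388,188,404,228),a),((292,178,310,192),b)):
    ys,xs=np.nonzero(loose(fs,box)); print("scene",len(xs),xs.mean(),ys.mean(),ys.min(),ys.max(),xs.min(),xs.max()); 
    if len(xs): print(cross(ray(Kt,Wt,*q),ray(Ks,Ws,xs.mean(),ys.mean())))
A=cv2.resize(ft[110:250,170:400],None,fx=3.4,fy=3.4,interpolation=cv2.INTER_CUBIC)
A=cv2.convertScaleAbs(A,alpha=1.6)
cv2.imwrite("pics/crop1.png",A[:,:,::-1])
B=cv2.convertScaleAbs(cv2.resize(fs[170:300,235:475],None,fx=3.3,fy=3.3,interpolation=cv2.INTER_CUBIC),alpha=1.6)
cv2.imwrite("pics/crop2.png",B[:,:,::-1])
E
```

```text
top 134 233.8582089552239 150.53731343283582 133 169 231 237
line x= [-7.59755802e-02  2.45295369e+02]
[0.6902 0.202  0.29  ]
[0.5974 0.207  0.29  ]
mid [0.6435 0.2045 0.29  ]
top 67 347.65671641791045 222.80597014925374 219 227 344 352
ball [ 0.4734 -0.0861  0.117 ]
scene 31 396.03225806451616 208.58064516129033 195 220 395 398
(array([0.64588949, 0.20413472, 0.28514563]), np.float64(0.002626594731112671))
scene 8 300.75 185.75 184 187 300 302
(array([ 0.47357821, -0.08702115,  0.1172618 ]), np.float64(0.0018310152809942787))
```

View pics/crop1.png

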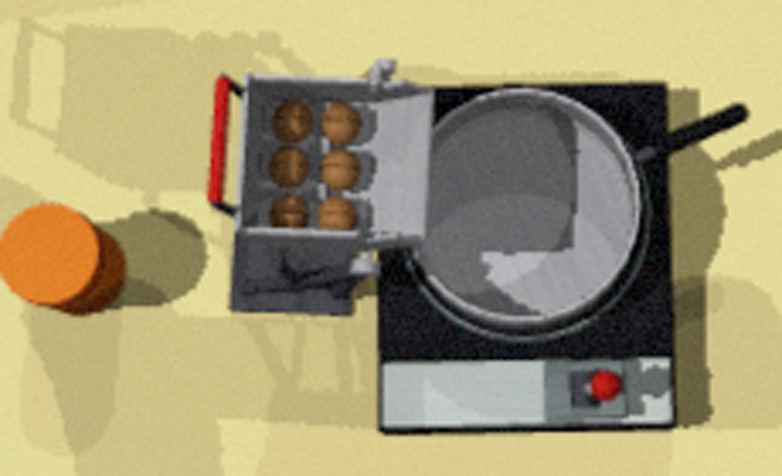

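View pics/crop2.png

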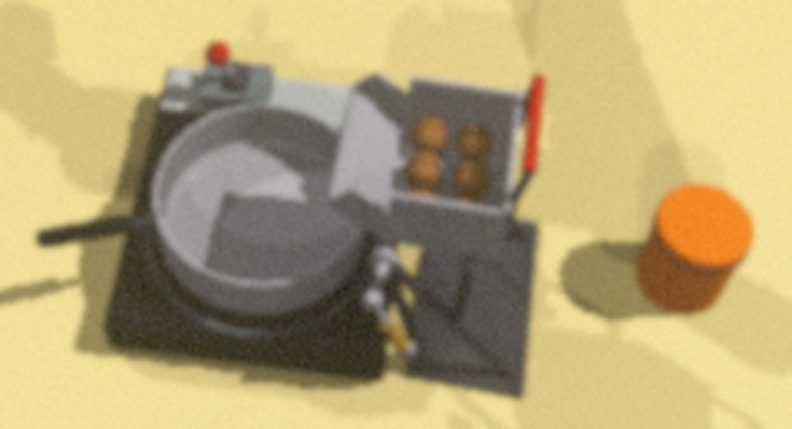

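The handle bar is at about (0.644, 0.2045, 0.29), with the stand yawed about −0.06 rad. The ball is at about (0.4735, −0.087, 0.117), confirmed in both views to about 2 mm. The crops show six walnuts in the skip, the spout over the pan, and the tin well clear of the handle. I'll rise and turn the jaws across the bar first, then cross over.

jog_arm(plan=[[[0,0,-0.3,0,0,0.05],[0,0,-0.6,0,0,0.1],[0,0,-0.9,0,0,0.133],[0,0,-0.9,0,0,0.133],[0,0,-0.9,0,0,0.133],[0,0,-0.9,0,0,0.133]]], grip=0.4)

```text
t: 0.7
tcp_pos: [0.2536, -0.6804, 0.4143]
eef_rot: [0.002, 1.0, -0.03, 0.001]
force: [-0.3, 0.2, -0.5]
finger_gap: 0.606
```

jog_arm(plan=[[[0.34,-0.9,0,0,0,0],[0.34,-0.9,0,0,0,0],[0.34,-0.9,0,0,0,0],[0.34,-0.9,0,0,0,0],[0.34,-0.9,0,0,0,0],[0.34,-0.9,0,0,0,0]]])

```text
t: 1.3
tcp_pos: [0.3552, -0.4554, 0.4127]
eef_rot: [0.001, 1.0, -0.027, 0.001]
force: [-0.6, -0.3, 0.1]
finger_gap: 0.603
```

jog_arm(plan=[[[0.34,-0.9,0,0,0,0],[0.34,-0.9,0,0,0,0],[0.34,-0.9,0,0,0,0],[0.34,-0.9,0,0,0,0],[0.34,-0.9,0,0,0,0],[0.34,-0.9,0,0,0,0]]])

```text
t: 1.9
tcp_pos: [0.4542, -0.2293, 0.4114]
eef_rot: [-0.0, 1.0, -0.022, 0.001]
force: [0.1, 0.1, -0.5]
finger_gap: 0.599
```

jog_arm(plan=[[[0.34,-0.9,0,0,0,0],[0.34,-0.9,0,0,0,0],[0.34,-0.9,0,0,0,0],[0.34,-0.9,0,0,0,0],[0.34,-0.9,0,0,0,0],[0.34,-0.9,0,0,0,0]]])

```text
t: 2.5
tcp_pos: [0.5503, -0.0026, 0.4102]
eef_rot: [-0.002, 1.0, -0.018, 0.0]
force: [1.3, -0.5, -0.4]
finger_gap: 0.601
```

jog_arm(plan=[[[0.17,-0.42,0.1,0,0,0.008],[0.345,-0.84,0.1,0,0,0.008],[0.345,-0.84,0.1,0,0,0.008],[0.345,-0.84,0.1,0,0,0.008],[0.345,-0.84,0.1,0,0,0.008],[0.345,-0.84,0.1,0,0,0.008],[0.345,-0.84,0.1,0,0,0.008]]])

```text
t: 3.2
tcp_pos: [0.6444, 0.2029, 0.3841]
eef_rot: [-0.001, 1.0, -0.031, -0.001]
force: [-0.2, -1.4, -0.9]
finger_gap: 0.599
```

```bash
cat > w.py <<'E'
from h import *
import sys
f,K,W=grab("wrist",sys.argv[1]); o=get_obs(); print(o["tcp_pos"],R.from_quat(np.roll(o["eef_rot"],-1)).as_matrix().round(3).tolist())
hsv=cv2.cvtColor(f,cv2.COLOR_RGB2HSV)
m=(((hsv[...,0]<6)|(hsv[...,0]>172))&(hsv[...,1]>120)&(hsv[...,2]>40)).astype(np.uint8)
k,l,s,c=cv2.connectedComponentsWithStats(m)
z=float(sys.argv[2])
for i in range(1,k):
    if s[i,4]>60:
        ys,xs=np.nonzero(l==i); b=cv2.boxPoints(cv2.minAreaRect(np.stack([xs,ys],1).astype(np.float32)))
        print(s[i],plane(K,W,*c[i],z).round(4),[plane(K,W,*p,z).round(4)[:2].tolist() for p in b])
E
python3 w.py wrist1.png 0.29
```

```text
[0.64445916 0.20191336 0.38487656] [[0.998, -0.063, -0.001], [-0.063, -0.998, 0.002], [-0.001, -0.002, -1.0]]
[ 308  142   15  101 1282] [0.6456 0.2016 0.29  ] [[0.6899, 0.2056], [0.6893, 0.1939], [0.5933, 0.1978], [0.5939, 0.2107]]
[499 250  19  16 235] [0.5658 0.0165 0.29  ] [[0.5745, 0.0263], [0.5734, 0.0088], [0.557, 0.0068], [0.558, 0.0246]]
```

View pics/wrist1.png

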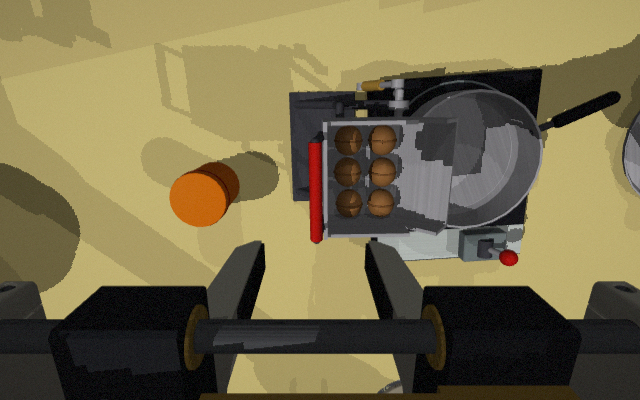

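The wrist view shows the bar between the fingers' lines at pixel (316,192), giving world (0.642, 0.202), with the hand within 3 mm of it. I'll descend and grip.

jog_arm(plan=[[[-0.01,0,0.15,0,0,0],[-0.01,0,0.3,0,0,0],[-0.01,0,0.43,0,0,0],[-0.01,0,0.43,0,0,0],[-0.01,0,0.43,0,0,0]]])

```text
t: 3.75
tcp_pos: [0.6422, 0.2005, 0.2783]
eef_rot: [-0.001, 0.999, -0.033, -0.001]
force: [-0.4, 0.6, 0.0]
finger_gap: 0.6
```

jog_arm(plan=[[[0,0,0,0,0,0],[0,0,0,0,0,0],[0,0,0,0,0,0],[0,0,0,0,0,0],[0,0,0,0,0,0],[0,0,0,0,0,0]]], grip=1)

```text
t: 4.35
tcp_pos: [0.6422, 0.2006, 0.2784]
eef_rot: [-0.001, 0.999, -0.032, -0.0]
force: [-0.1, -0.9, 0.3]
finger_gap: 0.134
```

```bash
cat > arc.py <<'E'
from h import *
import sys
p0=np.array([.6422,.2006,.2784]); a=-.055
o=get_obs(); M=R.from_quat(np.roll(o["eef_rot"],-1)).as_matrix(); p=np.array(o["tcp_pos"])
q=R.from_euler("z",a).inv().apply(p-p0)+[0,.1,.115]; print("phi now",np.arctan2(q[2],q[1])-np.arctan2(.115,.1),"r",np.hypot(q[1],q[2]),"x",q[0],"f",o["force"])
Mg=R.from_quat(np.roll([-.001,.999,-.032,0],-1)).as_matrix()
rv=R.from_matrix(M.T@Mg).as_rotvec()/np.pi
rows=[]
for f in np.linspace(float(sys.argv[1]),float(sys.argv[2]),int(sys.argv[3])):
    d=np.array([0,.1*np.cos(f)-.115*np.sin(f)-.1,.1*np.sin(f)+.115*np.cos(f)-.115])
    g=p0+R.from_euler("z",a).apply(d); rows.append([*(M.T@(g-p)/.25).round(3).tolist(),*rv.round(3).tolist()])
print(rows)
E
python3 arc.py 0.07 0.7 9
```

```text
phi now 3.0626368892061606e-06 r 0.1523598004473927 x -1.0099259199426385e-05 f [-0.1308406  -0.87169035  0.28571314]
[[0.0, 0.033, -0.027, 0.0, 0.0, -0.0], [0.001, 0.072, -0.054, 0.0, 0.0, -0.0], [0.001, 0.114, -0.079, 0.0, 0.0, -0.0], [0.002, 0.157, -0.1, 0.0, 0.0, -0.0], [0.002, 0.202, -0.117, 0.0, 0.0, -0.0], [0.002, 0.248, -0.131, 0.0, 0.0, -0.0], [0.003, 0.295, -0.141, 0.0, 0.0, -0.0], [0.003, 0.342, -0.147, 0.0, 0.0, -0.0], [0.004, 0.39, -0.15, 0.0, 0.0, -0.0]]
```

jog_arm(plan=[[[0,0.033,-0.027,0,0,0],[0.001,0.072,-0.054,0,0,0],[0.001,0.114,-0.079,0,0,0],[0.002,0.157,-0.1,0,0,0],[0.002,0.202,-0.117,0,0,0],[0.002,0.248,-0.131,0,0,0]]])

```text
t: 4.95
tcp_pos: [0.6387, 0.1373, 0.3116]
eef_rot: [-0.001, 0.999, -0.033, -0.0]
force: [0.3, -0.2, 0.2]
finger_gap: 0.004
```

```bash
python3 arc.py 0.55 1.33 11
```

```text
phi now 0.4734158458846228 r 0.15264647384522895 x -1.2194262134189132e-05 f [ 0.32361242 -0.21448779  0.24747307]
[[0.001, 0.046, -0.009, 0.0, 0.0, -0.0], [0.001, 0.093, -0.015, 0.0, 0.0, -0.0], [0.002, 0.141, -0.017, 0.0, 0.0, -0.0], [0.002, 0.188, -0.016, 0.0, 0.0, -0.0], [0.003, 0.235, -0.011, 0.0, 0.0, -0.0], [0.003, 0.282, -0.002, 0.0, 0.0, -0.0], [0.003, 0.328, 0.01, 0.0, 0.0, -0.0], [0.004, 0.373, 0.026, 0.0, 0.0, -0.0], [0.004, 0.416, 0.046, 0.0, 0.0, -0.0], [0.005, 0.458, 0.068, 0.0, 0.0, -0.0], [0.005, 0.498, 0.094, 0.0, 0.0, -0.0]]
```

The gap shows that the bar slipped out of the fingers, so I'll look before going on.

```bash
python3 - <<'E'
from h import *
f,K,W=grab("scene"); 
B=cv2.convertScaleAbs(cv2.resize(f[150:300,225:475],None,fx=3.2,fy=3.2,interpolation=cv2.INTER_CUBIC),alpha=1.6)
cv2.imwrite("pics/crop3.png",B[:,:,::-1])
E
python3 w.py wrist2.png 0.29
```

```text
[0.6390873  0.13599739 0.31172069] [[0.998, -0.068, 0.0], [-0.068, -0.998, 0.001], [-0.0, -0.001, -1.0]]
[ 204  154   31  128 2096] [0.6455 0.2015 0.29  ] [[0.6892, 0.2054], [0.6897, 0.1937], [0.5936, 0.1975], [0.5928, 0.2108]]
[142 184  25  42  67] [0.6589 0.2429 0.29  ] [[0.6723, 0.2517], [0.6752, 0.245], [0.6443, 0.2354], [0.6411, 0.2422]]
[478 272  21  19 311] [0.5804 0.0062 0.29  ] [[0.5883, 0.0144], [0.5873, -0.0006], [0.5717, -0.0021], [0.5728, 0.0132]]
```

View pics/crop3.png

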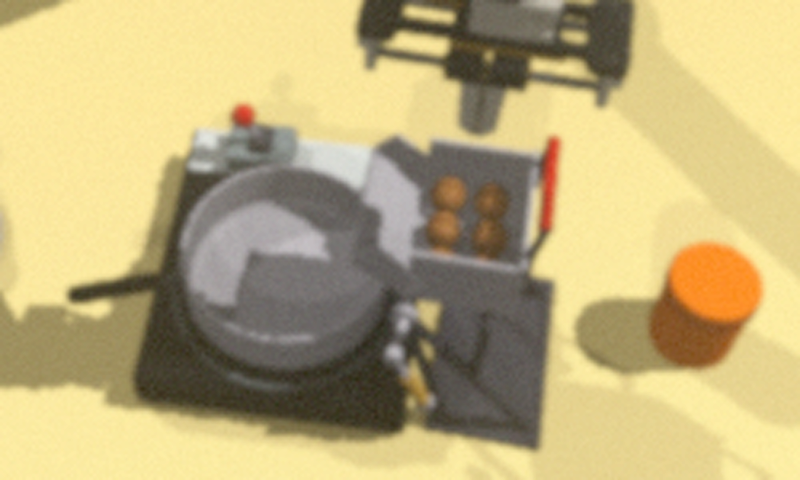

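The skip has snapped back to upright with the walnuts still in it (bar again at y 0.2015). I'll grip again deeper, with the hand tilted so the pad pushes along the arc and turns partly with the skip.

```bash
cat > arc.py <<'E'
from h import *
import sys
# usage: arc.py B|- spec...   spec = phi:alpha:back(mm)
B=np.array([.6422,.2012,.289]); Y=R.from_euler("z",-.055); H=B-Y.apply([0,.1,.115])
o=get_obs(); M=R.from_quat(np.roll(o["eef_rot"],-1)).as_matrix(); p=np.array(o["tcp_pos"])
b=p-M[:,2]*.022; q=Y.inv().apply(b-H)
print("bar",b.round(4),"phi",(np.arctan2(q[2],q[1])-np.arctan2(.115,.1)).round(3),"r",np.hypot(q[1],q[2]).round(4),"x",q[0].round(4),"alpha",np.arctan2(M[1,2],-M[2,2]).round(3),"f",o["force"].round(1),"gap",o["finger_gap"])
T0=Y.as_matrix()@np.diag([1,-1,-1.])
for s in sys.argv[1:]:
    f,al,back=map(float,s.split(":"))
    G=Y.as_matrix()@R.from_euler("x",al).as_matrix()@np.diag([1,-1,-1.])
    g=H+Y.apply(R.from_euler("x",f).apply([0,.1,.115]))+G[:,2]*(.022-back/1000)
    print([*(M.T@(g-p)/.25).round(3).tolist(),*(R.from_matrix(M.T@G).as_rotvec()/np.pi).round(3).tolist()],",")
E
python3 arc.py 0:-.55:110 0:-.55:0
```

```text
bar [0.6391 0.136  0.3337] phi 0.502 r 0.1634 x 0.0005 alpha 0.001 f [ 0.1  0.2 -0. ] gap 0.0031617216537601625
[-0.008, -0.445, -0.209, -0.175, 0.001, -0.004] ,
[-0.005, -0.215, 0.166, -0.175, 0.001, -0.004] ,
```

jog_arm(plan=[[[0,0,-0.2,0,0,0],[0,0,-0.3,0,0,0],[0,-0.2,-0.3,-0.05,0,0],[0,-0.445,-0.25,-0.1,0,-0.004],[-0.008,-0.445,-0.209,-0.15,0,-0.004],[-0.008,-0.445,-0.209,-0.175,0,-0.004],[-0.008,-0.445,-0.209,-0.175,0,-0.004],[-0.008,-0.445,-0.209,-0.175,0,-0.004]]], grip=0.4)

```text
t: 5.85
tcp_pos: [0.6445, 0.2481, 0.3629]
eef_rot: [0.271, 0.962, -0.026, -0.01]
force: [-0.3, -0.6, 1.1]
finger_gap: 0.589
```

```bash
python3 arc.py 0:-.55:60 0:-.55:0
```

```text
bar [0.6453 0.2596 0.3816] phi 0.064 r 0.2612 x -0.0002 alpha -0.548 f [-0.3 -0.6  1.1] gap 0.589188781028495
[0.002, 0.006, 0.198, -0.0, 0.001, 0.001] ,
[0.002, 0.006, 0.438, -0.0, 0.001, 0.001] ,
```

jog_arm(plan=[[[0,0.006,0.15,0,0,0],[0,0.006,0.3,0,0,0],[0,0.006,0.438,0,0,0],[0,0.006,0.438,0,0,0],[0,0.006,0.438,0,0,0]]])

```text
t: 6.35
tcp_pos: [0.6418, 0.1884, 0.2723]
eef_rot: [0.27, 0.962, -0.027, -0.009]
force: [0.5, 0.0, -0.1]
finger_gap: 0.599
```

jog_arm(plan=[[[0,0,0,0,0,0],[0,0,0,0,0,0],[0,0,0,0,0,0],[0,0,0,0,0,0],[0,0,0,0,0,0],[0,0,0,0,0,0]]], grip=1)

```text
t: 6.95
tcp_pos: [0.6417, 0.1886, 0.2722]
eef_rot: [0.27, 0.962, -0.027, -0.009]
force: [-0.6, -0.2, -1.3]
finger_gap: 0.133
```

```bash
python3 arc.py 0.05:-.51:0 0.1:-.47:0 0.15:-.43:0 0.2:-.39:0 .25:-.35:0 .3:-.31:0
```

```text
bar [0.6425 0.2    0.291 ] phi 0.014 r 0.1532 x 0.0003 alpha -0.546 f [-0.6 -0.2 -1.3] gap 0.13346093574641388
[-0.001, 0.019, 0.0, 0.012, 0.001, -0.0] ,
[-0.001, 0.046, -0.003, 0.025, 0.001, -0.0] ,
[-0.001, 0.073, -0.005, 0.037, 0.001, -0.0] ,
[-0.001, 0.1, -0.005, 0.05, 0.001, -0.0] ,
[-0.001, 0.127, -0.004, 0.063, 0.001, -0.0] ,
[-0.001, 0.153, -0.001, 0.075, 0.001, -0.0] ,
```

jog_arm(plan=[[[0,0.025,0,0.012,0,0],[0,0.05,-0.003,0.025,0,0],[0,0.077,-0.005,0.037,0,0]]])

```text
t: 7.25
tcp_pos: [0.6411, 0.1718, 0.2842]
eef_rot: [0.212, 0.977, -0.028, -0.007]
force: [1.0, -0.1, 0.9]
finger_gap: 0.008
```

```bash
python3 arc.py 0.22:-.37:0 .3:-.31:0 .38:-.25:0 .46:-.18:0 .54:-.12:0 .62:-.05:0
```

```text
bar [0.6417 0.1809 0.3042] phi 0.167 r 0.1527 x 0.0006 alpha -0.427 f [ 1.  -0.1  0.9] gap 0.008372408257838663
[-0.002, 0.027, -0.002, 0.018, 0.001, -0.001] ,
[-0.002, 0.071, -0.004, 0.037, 0.001, -0.001] ,
[-0.002, 0.114, -0.002, 0.056, 0.001, -0.001] ,
[-0.002, 0.157, 0.003, 0.079, 0.001, -0.001] ,
[-0.002, 0.199, 0.012, 0.098, 0.001, -0.001] ,
[-0.002, 0.24, 0.024, 0.12, 0.001, -0.001] ,
```

```bash
python3 w.py wrist3.png 0.29
```

```text
[0.64199937 0.16893039 0.28617031] [[0.998, -0.057, -0.025], [-0.062, -0.909, -0.413], [0.001, 0.414, -0.91]]
[ 258  163   25  124 2330] [0.6558 0.2017 0.29  ] [[0.6908, 0.2059], [0.6899, 0.194], [0.6112, 0.1964], [0.6146, 0.2097]]
[ 41 213  45  28  85] [0.6759 0.2971 0.29  ] [[0.6822, 0.3046], [0.6848, 0.3025], [0.6687, 0.2896], [0.6659, 0.2919]]
[420 251  18  16 209] [0.5983 0.0783 0.29  ] [[0.6021, 0.0894], [0.6085, 0.0796], [0.5951, 0.0667], [0.5885, 0.077]]
```

View pics/wrist3.png

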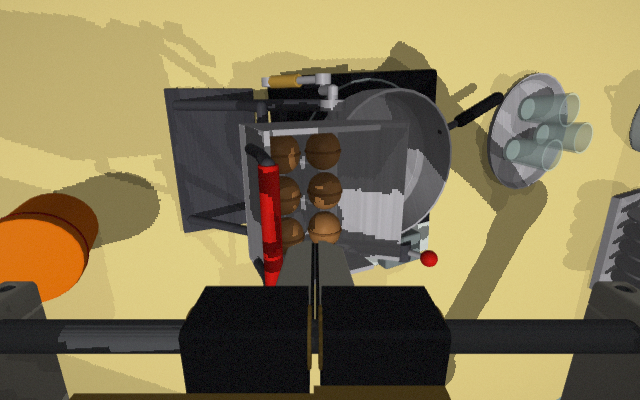

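The view shows the closed fingers on the pan side of the bar (265,225), which is back at y 0.2017 with all six walnuts still in. The bar really is where I measured it. I'll regrip a little deeper and watch the finger gap closely before pulling.

```bash
sed -i 's/^B=np.*/B=np.array([.6422,.2015,.290])/; s/; H=B-/; H=B-/' arc.py; sed -i 's/^B=.*/&; Y=R.from_euler("z",-.055); H=B-Y.apply([0,.1,.115])/' arc.py; sed -n 1,6p arc.py; python3 arc.py 0.2:-.5:90 0:-.55:90
```

```text
from h import *
import sys
# usage: arc.py B|- spec...   spec = phi:alpha:back(mm)
B=np.array([.6422,.2015,.290]); Y=R.from_euler("z",-.055); H=B-Y.apply([0,.1,.115])
o=get_obs(); M=R.from_quat(np.roll(o["eef_rot"],-1)).as_matrix(); p=np.array(o["tcp_pos"])
b=p-M[:,2]*.022; q=Y.inv().apply(b-H)
bar [0.6425 0.178  0.3062] phi 0.187 r 0.1519 x 0.0016 alpha -0.426 f [ 0.7 -2.3  1.4] gap 0.0020031932092040078
[-0.007, -0.013, -0.362, -0.023, 0.001, -0.002] ,
[-0.008, -0.146, -0.338, -0.039, 0.001, -0.002] ,
```

jog_arm(plan=[[[0,0,-0.18,0,0,0],[0,0,-0.36,0,0,0],[-0.008,-0.146,-0.338,-0.039,0,-0.002],[-0.008,-0.146,-0.338,-0.039,0,-0.002],[-0.008,-0.146,-0.338,-0.039,0,-0.002],[-0.008,-0.146,-0.338,-0.039,0,-0.002]]], grip=0.55)

```text
t: 7.9
tcp_pos: [0.6447, 0.2357, 0.3488]
eef_rot: [0.271, 0.962, -0.028, -0.008]
force: [0.5, -1.1, 0.7]
finger_gap: 0.433
```

```bash
python3 arc.py 0:-.55:40 0:-.55:-4
```

```text
bar [0.6454 0.2472 0.3676] phi 0.068 r 0.2416 x 0.0007 alpha -0.548 f [ 0.5 -1.1  0.7] gap 0.43312950384774807
[-0.002, -0.006, 0.2, -0.001, 0.001, -0.001] ,
[-0.002, -0.006, 0.376, -0.001, 0.001, -0.001] ,
```

jog_arm(plan=[[[0,-0.006,0.15,0,0,0],[0,-0.006,0.3,0,0,0],[0,-0.006,0.376,0,0,0],[0,-0.006,0.376,0,0,0]]])

```text
t: 8.3
tcp_pos: [0.6418, 0.1835, 0.2677]
eef_rot: [0.272, 0.962, -0.03, -0.009]
force: [-0.2, -0.5, 0.8]
finger_gap: 0.45
```

jog_arm(plan=[[[0,0,0,0,0,0],[0,0,0,0,0,0],[0,0,0,0,0,0],[0,0,0,0,0,0],[0,0,0,0,0,0]]], grip=1)

```text
t: 8.8
tcp_pos: [0.6421, 0.1859, 0.2677]
eef_rot: [0.27, 0.962, -0.029, -0.008]
force: [1.1, 6.9, -0.0]
finger_gap: 0.069
```

jog_arm(plan=[[[0,0,0,0,0,0],[0,0,0,0,0,0]]])

```text
t: 9.0
tcp_pos: [0.6421, 0.1873, 0.2679]
eef_rot: [0.269, 0.963, -0.029, -0.008]
force: [-0.7, 3.9, 2.9]
finger_gap: 0.003
```

```bash
python3 arc.py 0.05:-.51:-4 0.1:-.47:-4; python3 w.py wrist4.png 0.29
```

```text
bar [0.6428 0.1987 0.2867] phi -0.0 r 0.1481 x 0.0007 alpha -0.545 f [-0.7  3.9  2.9] gap 0.0033895290652781575
[-0.003, 0.024, -0.006, 0.011, 0.001, -0.001] ,
[-0.003, 0.05, -0.009, 0.024, 0.001, -0.001] ,
[0.64212244 0.18725585 0.26788429] [[0.998, -0.051, -0.031], [-0.06, -0.853, -0.518], [0.0, 0.519, -0.855]]
[ 300  167   23   78 1615] [0.6697 0.2009 0.29  ] [[0.6913, 0.2065], [0.6891, 0.1931], [0.6438, 0.1954], [0.6481, 0.2097]]
[  0 228  75  38 142] [0.6825 0.3157 0.29  ] [[0.6888, 0.3258], [0.6935, 0.3226], [0.6742, 0.3055], [0.6689, 0.3091]]
[412 248  16  15 195] [0.6101 0.1119 0.29  ] [[0.6181, 0.1203], [0.6132, 0.1043], [0.6011, 0.1032], [0.6066, 0.1195]]
[314 259   2  61 118] [0.6157 0.2021 0.29  ] [[0.636, 0.2013], [0.6357, 0.2006], [0.5948, 0.203], [0.5951, 0.2037]]
```

View pics/wrist4.png

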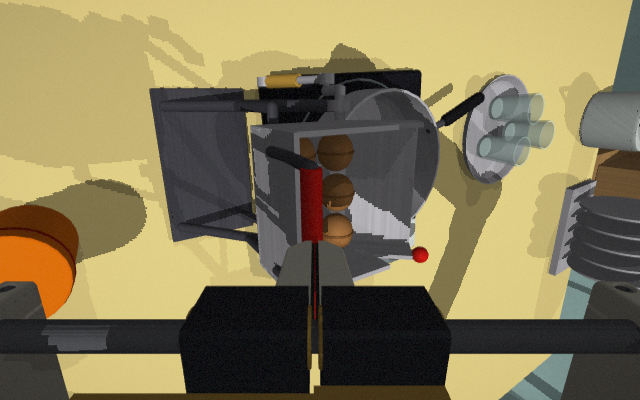

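```bash
python3 - <<'E'
from h import *
f,K,W=grab("wrist"); o=get_obs(); M=R.from_quat(np.roll(o["eef_rot"],-1)).as_matrix(); p=np.array(o["tcp_pos"])
print(K[0,0],K[:2,2],"cam in tool",(M.T@(W[:3,3]-p)).round(4),"axis in tool",(M.T@W[:3,:3]).round(3).tolist())
for b in(0,10,20,30,60): print(b,[proj(K,W,p-M[:,2]*b/1000+M[:,0]*s).round(0).tolist() for s in(-.0075,0,.0075)])
print("bar",proj(K,W,[.6422,.2015,.29]),proj(K,W,[.69,.199,.29]))
d=pickle=None
E
```

```text
328.86839333648385 [314.52943768 201.63542472] cam in tool [ 8.120e-02 -1.000e-04 -1.982e-01] axis in tool [[0.001, -0.955, -0.296], [1.0, 0.001, 0.001], [-0.0, -0.296, 0.955]]
0 [[314.0, 241.0], [314.0, 231.0], [314.0, 220.0]]
10 [[314.0, 248.0], [314.0, 237.0], [314.0, 226.0]]
20 [[314.0, 255.0], [314.0, 244.0], [314.0, 232.0]]
30 [[314.0, 263.0], [314.0, 251.0], [314.0, 239.0]]
60 [[314.0, 293.0], [314.0, 279.0], [314.0, 265.0]]
bar [313.07773407 249.49525194] [312.47215092 167.18931706]
```

The finger ends show at row about 240 in both wrist views, while the TCP projects to row about 220–231. So the real tips sit about 20–30 mm short of the TCP, and each time they closed just above the bar, never around it. I'll open, go about 24 mm deeper while watching force, and close again.

jog_arm(plan=[[[0,0,-0.08,0,0,0],[0,0,-0.08,0,0,0],[0,0,-0.08,0,0,0],[0,0,-0.08,0,0,0],[0,0,-0.08,0,0,0],[0,0,-0.08,0,0,0]]], grip=0.6)

```text
t: 9.7
tcp_pos: [0.6426, 0.197, 0.2846]
eef_rot: [0.269, 0.963, -0.029, -0.008]
force: [-0.1, -0.0, 0.7]
finger_gap: 0.395
```

```bash
python3 arc.py 0:-.55:-4 0:-.55:-20 0:-.55:-27
```

```text
bar [0.6433 0.2084 0.3034] phi 0.021 r 0.1671 x 0.0008 alpha -0.545 f [-0.1 -0.   0.7] gap 0.39523794666465667
[-0.003, -0.004, 0.076, -0.001, 0.001, -0.001] ,
[-0.002, -0.003, 0.14, -0.001, 0.001, -0.001] ,
[-0.002, -0.003, 0.168, -0.001, 0.001, -0.001] ,
```

jog_arm(plan=[[[0,-0.003,0.04,0,0,0],[0,-0.003,0.08,0,0,0],[0,-0.003,0.11,0,0,0],[0,-0.003,0.13,0,0,0]]])

```text
t: 10.1
tcp_pos: [0.6414, 0.1797, 0.2554]
eef_rot: [0.27, 0.962, -0.029, -0.009]
force: [-0.5, 0.2, 0.3]
finger_gap: 0.401
```

```bash
python3 arc.py 0:-.55:-27; python3 w.py wrist5.png 0.29
```

```text
bar [0.6421 0.1912 0.2742] phi -0.019 r 0.1337 x 0.0005 alpha -0.546 f [-0.5  0.2  0.3] gap 0.40131297251933945
[-0.001, -0.002, 0.033, -0.001, 0.001, -0.001] ,
[0.64132123 0.1793946  0.25507025] [[0.998, -0.052, -0.033], [-0.061, -0.852, -0.519], [-0.002, 0.52, -0.854]]
[ 299  172   25  148 3334] [0.6518 0.2018 0.29  ] [[0.6916, 0.2064], [0.6893, 0.1929], [0.6031, 0.1972], [0.6101, 0.2125]]
[  0 234  64  45 153] [0.6833 0.3078 0.29  ] [[0.6899, 0.3152], [0.6936, 0.3121], [0.6738, 0.3001], [0.6698, 0.3036]]
[415 251  16  16 196] [0.6157 0.1157 0.29  ] [[0.6236, 0.1237], [0.6189, 0.1087], [0.6067, 0.1076], [0.612, 0.1229]]
```

View pics/wrist5.png

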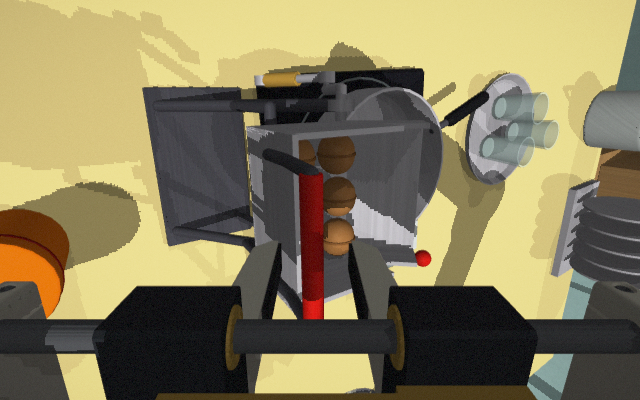

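The bar (312,250) now lies between the two fingers with no contact force. I'll go 5 mm deeper and close.

jog_arm(plan=[[[0,-0.002,0.02,0,0,0],[0,-0.002,0.02,0,0,0]]])

```text
t: 10.35
tcp_pos: [0.641, 0.1767, 0.2499]
eef_rot: [0.27, 0.962, -0.029, -0.01]
force: [-0.4, -0.2, -0.2]
finger_gap: 0.398
```

jog_arm(plan=[[[0,0,0,0,0,0],[0,0,0,0,0,0],[0,0,0,0,0,0],[0,0,0,0,0,0],[0,0,0,0,0,0],[0,0,0,0,0,0],[0,0,0,0,0,0]]], grip=1)

```text
t: 11.05
tcp_pos: [0.6411, 0.1776, 0.2496]
eef_rot: [0.27, 0.962, -0.029, -0.009]
force: [1.4, 3.9, -3.0]
finger_gap: 0.119
```

```bash
python3 arc.py 0:-.55:-23
```

```text
bar [0.6418 0.189  0.2684] phi -0.037 r 0.128 x 0.0003 alpha -0.546 f [ 1.4  3.9 -3. ] gap 0.11925534628821506
[-0.001, 0.003, -0.008, -0.001, 0.002, -0.001] ,
```

The fingers now stay at 11 mm on the 12 mm bar, a real grip. The bar sits 47 mm behind the reported TCP. I'll start tipping.

```bash
sed -i 's/\.022/.047/g' arc.py; python3 arc.py 0:-.55:0 0.06:-.5:0 0.12:-.45:0 0.18:-.4:0 0.24:-.35:0
```

```text
bar [0.6427 0.202  0.2898] phi -0.004 r 0.1526 x 0.0004 alpha -0.546 f [ 1.4  3.9 -3. ] gap 0.11925534628821506
[-0.001, 0.003, 0.0, -0.001, 0.002, -0.001] ,
[-0.001, 0.03, -0.005, 0.015, 0.002, -0.001] ,
[-0.001, 0.057, -0.009, 0.031, 0.002, -0.001] ,
[-0.0, 0.084, -0.01, 0.047, 0.001, -0.001] ,
[-0.0, 0.111, -0.011, 0.063, 0.001, -0.001] ,
```

jog_arm(plan=[[[0,0.03,-0.005,0.015,0,0],[0,0.057,-0.009,0.031,0,0],[0,0.084,-0.01,0.047,0,0],[0,0.111,-0.011,0.063,0,0]]])

```text
t: 11.45
tcp_pos: [0.6402, 0.1557, 0.2662]
eef_rot: [0.172, 0.985, -0.03, -0.006]
force: [3.6, 2.0, -9.0]
finger_gap: 0.12
```

```bash
python3 arc.py 0.28:-.33:0 0.36:-.26:0 0.44:-.2:0 0.52:-.13:0 0.6:-.07:0 .68:-.01:0 .76:.06:0 .84:.12:0
```

```text
bar [0.6412 0.1716 0.3104] phi 0.238 r 0.1525 x 0.0007 alpha -0.345 f [ 3.6  2.  -9. ] gap 0.11976271048179656
[-0.002, 0.022, -0.002, 0.005, 0.001, -0.001] ,
[-0.002, 0.058, -0.006, 0.027, 0.001, -0.001] ,
[-0.002, 0.095, -0.005, 0.046, 0.001, -0.001] ,
[-0.001, 0.131, -0.002, 0.069, 0.001, -0.002] ,
[-0.001, 0.168, 0.004, 0.088, 0.001, -0.002] ,
[-0.001, 0.204, 0.014, 0.107, 0.001, -0.002] ,
[-0.001, 0.238, 0.026, 0.129, 0.001, -0.002] ,
[-0.001, 0.272, 0.041, 0.148, 0.001, -0.002] ,
```

Held, with about 9 N at the handle. I'll continue over centre.

jog_arm(plan=[[[0,0.022,-0.002,0.007,0,0],[0,0.058,-0.006,0.027,0,0],[0,0.095,-0.005,0.046,0,0],[0,0.131,-0.002,0.069,0,0],[0,0.168,0.004,0.088,0,0],[0,0.204,0.014,0.107,0,0],[0,0.238,0.026,0.129,0,0],[0,0.272,0.041,0.148,0,0]]])

```text
t: 12.25
tcp_pos: [0.6373, 0.0859, 0.2797]
eef_rot: [-0.06, 0.998, -0.031, 0.002]
force: [8.0, -1.4, -11.6]
finger_gap: 0.116
```

```bash
python3 arc.py 0.9:.17:0 0.98:.23:0 1.06:.3:0 1.14:.36:0 1.22:.42:0 1.3:.49:0 1.36:.53:0
```

```text
bar [0.6369 0.0803 0.3264] phi 0.855 r 0.1529 x 0.0014 alpha 0.119 f [  8.   -1.4 -11.6] gap 0.11636848936031548
[-0.006, 0.018, 0.003, 0.016, -0.001, -0.002] ,
[-0.005, 0.055, 0.007, 0.035, -0.001, -0.002] ,
[-0.005, 0.09, 0.014, 0.057, -0.001, -0.002] ,
[-0.005, 0.126, 0.024, 0.077, -0.001, -0.002] ,
[-0.005, 0.161, 0.038, 0.096, -0.001, -0.002] ,
[-0.005, 0.193, 0.054, 0.118, -0.001, -0.002] ,
[-0.004, 0.218, 0.068, 0.131, -0.001, -0.002] ,
```

jog_arm(plan=[[[0.003,0.018,0.003,0.016,0,0],[0.005,0.055,0.007,0.035,0,0],[0.005,0.09,0.014,0.057,0,0],[0.005,0.126,0.024,0.077,0,0],[0.005,0.161,0.038,0.096,0,0],[0.005,0.193,0.054,0.118,0,0],[0.005,0.215,0.067,0.131,0,0],[0.005,0.215,0.067,0.131,0,0],[0.005,0.215,0.067,0.131,0,0],[0.005,0.215,0.067,0.131,0,0],[0.005,0.215,0.067,0.131,0,0]]])

```text
t: 13.35
tcp_pos: [0.6355, 0.0357, 0.258]
eef_rot: [-0.263, 0.964, -0.029, 0.009]
force: [1.7, 3.1, 6.5]
finger_gap: 0.117
```

```bash
python3 - <<'E'
from h import *
t=grab("top")[0]; s=grab("scene")[0]
A=cv2.resize(t[110:250,170:400],(760,460),interpolation=cv2.INTER_CUBIC)[:, :]
B=cv2.resize(s[150:300,225:475],(760,456),interpolation=cv2.INTER_CUBIC)
C=cv2.resize(np.vstack([A,B]),None,fx=.65,fy=.65,interpolation=cv2.INTER_AREA)
cv2.imwrite("pics/tip.png",cv2.convertScaleAbs(C,alpha=1.6)[:,:,::-1])
E
python3 arc.py 1.28:.47:0 1.2:.4:0 1.12:.34:0 1.04:.28:0 .96:.21:0 .88:.15:0 .8:.09:0 .72:.02:0 .64:-.04:0
```

```text
bar [0.6339 0.0118 0.2985] phi 1.345 r 0.1527 x 0.0022 alpha 0.531 f [0.3 3.8 5.9] gap 0.12056354316969002
[-0.01, -0.028, -0.002, -0.02, -0.001, -0.001] ,
[-0.01, -0.063, -0.003, -0.042, -0.001, -0.001] ,
[-0.01, -0.101, -0.0, -0.061, -0.001, -0.001] ,
[-0.01, -0.138, 0.005, -0.08, -0.001, -0.002] ,
[-0.01, -0.173, 0.014, -0.103, -0.001, -0.002] ,
[-0.01, -0.208, 0.025, -0.122, -0.001, -0.002] ,
[-0.011, -0.243, 0.04, -0.141, -0.001, -0.002] ,
[-0.011, -0.274, 0.057, -0.163, -0.001, -0.002] ,
[-0.011, -0.305, 0.077, -0.182, -0.001, -0.002] ,
```

View pics/tip.png

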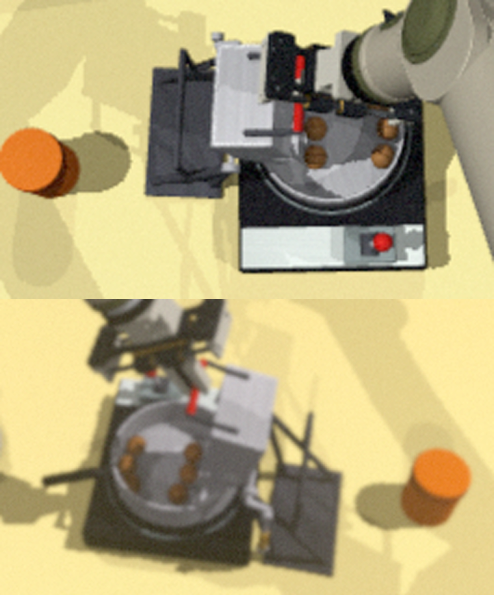

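The skip is fully over (phi 1.345) and all six walnuts are in the pan: three at about (130,460) and three at about (187,473) in the lower view. I'll ease it back at under 0.7 rad/s.

jog_arm(plan=[[[0,-0.028,-0.002,-0.02,0,0],[0,-0.055,-0.003,-0.035,0,0],[0,-0.082,-0.002,-0.051,0,0],[0,-0.11,0.001,-0.066,0,0],[0,-0.138,0.005,-0.08,0,0],[0,-0.165,0.012,-0.097,0,0],[0,-0.19,0.019,-0.112,0,0],[-0.002,-0.217,0.029,-0.127,0,0],[-0.003,-0.243,0.04,-0.141,0,0],[-0.004,-0.266,0.053,-0.157,0,0],[-0.004,-0.29,0.067,-0.172,0,0]]])

```text
t: 14.55
tcp_pos: [0.6381, 0.1035, 0.2813]
eef_rot: [0.008, 0.999, -0.031, 0.0]
force: [-2.9, -6.1, 4.7]
finger_gap: 0.118
```

```bash
python3 arc.py .65:-.04:0 .59:-.08:0 .53:-.12:0 .47:-.17:0 .41:-.22:0 .35:-.27:0 .3:-.31:0 .25:-.35:0 .2:-.39:0 .15:-.43:0 .1:-.47:0
```

```text
bar [0.6381 0.1042 0.3283] phi 0.698 r 0.1533 x 0.0013 alpha -0.015 f [-2.9 -6.1  4.7] gap 0.11846854974246245
[-0.005, -0.025, 0.004, -0.008, -0.0, -0.002] ,
[-0.006, -0.054, 0.007, -0.021, -0.0, -0.002] ,
[-0.006, -0.082, 0.012, -0.033, -0.0, -0.002] ,
[-0.006, -0.109, 0.018, -0.049, -0.0, -0.002] ,
[-0.006, -0.135, 0.025, -0.065, 0.0, -0.002] ,
[-0.006, -0.161, 0.035, -0.081, 0.0, -0.002] ,
[-0.007, -0.182, 0.044, -0.094, 0.0, -0.002] ,
[-0.007, -0.202, 0.054, -0.107, 0.0, -0.002] ,
[-0.007, -0.222, 0.065, -0.119, 0.0, -0.002] ,
[-0.007, -0.242, 0.078, -0.132, 0.0, -0.002] ,
[-0.007, -0.261, 0.091, -0.145, 0.0, -0.002] ,
```

jog_arm(plan=[[[-0.002,-0.025,0.004,-0.008,0,0],[-0.003,-0.054,0.007,-0.021,0,0],[-0.003,-0.082,0.012,-0.033,0,0],[-0.003,-0.109,0.018,-0.049,0,0],[-0.003,-0.135,0.025,-0.065,0,0],[-0.003,-0.161,0.035,-0.081,0,0],[-0.003,-0.182,0.044,-0.094,0,0],[-0.003,-0.202,0.054,-0.107,0,0],[-0.003,-0.222,0.065,-0.119,0,0],[-0.003,-0.242,0.078,-0.132,0,0],[-0.003,-0.261,0.091,-0.145,0,0]]])

```text
t: 15.65
tcp_pos: [0.641, 0.1692, 0.2576]
eef_rot: [0.234, 0.972, -0.03, -0.007]
force: [-2.0, 4.4, 1.6]
finger_gap: 0.115
```

```bash
python3 arc.py .07:-.49:0 .04:-.51:0 .01:-.54:0 -.01:-.55:0
```

```text
bar [0.6423 0.1906 0.2995] phi 0.095 r 0.1531 x 0.0007 alpha -0.472 f [-2.   4.4  1.6] gap 0.11484868214725041
[-0.002, -0.011, 0.005, -0.005, 0.001, -0.002] ,
[-0.002, -0.025, 0.008, -0.012, 0.001, -0.002] ,
[-0.002, -0.038, 0.012, -0.021, 0.001, -0.002] ,
[-0.003, -0.047, 0.015, -0.025, 0.001, -0.002] ,
```

jog_arm(plan=[[[0,-0.011,0.005,-0.005,0,0],[0,-0.025,0.008,-0.012,0,0],[0,-0.038,0.012,-0.021,0,0],[0,-0.045,0.014,-0.025,0,0],[0,-0.045,0.014,-0.025,0,0],[0,-0.045,0.014,-0.025,0,0],[0,-0.045,0.014,-0.025,0,0]]])

```text
t: 16.35
tcp_pos: [0.6413, 0.1776, 0.25]
eef_rot: [0.273, 0.962, -0.03, -0.008]
force: [-2.7, 4.0, 5.9]
finger_gap: 0.121
```

```bash
python3 arc.py 0:-.55:0
```

```text
bar [0.6428 0.2022 0.29  ] phi -0.004 r 0.1529 x 0.0006 alpha -0.552 f [-2.7  4.   5.9] gap 0.12073116718843944
[-0.002, 0.002, 0.002, 0.001, 0.001, -0.002] ,
```

The pose matches the original grasp (phi −0.004), so the skip is back on its stop. I'll release and back off along the fingers.

jog_arm(plan=[[[0,0,0,0,0,0],[0,0,0,0,0,0],[0,0,0,0,0,0],[0,0,0,0,0,0],[0,0,-0.15,0,0,0],[0,0,-0.3,0,0,0],[0,0,-0.45,0,0,0],[0,0,-0.5,0,0,0],[0,0,-0.5,0,0,0]]], grip=0.6)

```text
t: 17.25
tcp_pos: [0.6456, 0.2443, 0.3573]
eef_rot: [0.272, 0.962, -0.03, -0.007]
force: [-0.3, 0.4, -0.9]
finger_gap: 0.405
```

```bash
cat > go.py <<'E'
from h import *
import sys
o=get_obs(); M=R.from_quat(np.roll(o["eef_rot"],-1)).as_matrix(); p=np.array(o["tcp_pos"]); print(p.round(4),o["force"].round(1))
G=R.from_euler("z",0.02).as_matrix()@np.diag([1,-1,-1.])
for s in sys.argv[1:]:
    g=np.array(list(map(float,s.split(",")))); print([*(M.T@(g-p)/.25).round(3).tolist(),*(R.from_matrix(M.T@G).as_rotvec()/np.pi).round(3).tolist()])
E
python3 go.py .6,.1,.4 .56,.02,.38; python3 w.py wrist6.png .29
```

```text
[0.6456 0.2443 0.3573] [-0.3  0.4 -0.9]
[-0.147, 0.59, 0.162, 0.175, 0.006, -0.025]
[-0.287, 0.828, 0.402, 0.175, 0.006, -0.025]
[0.64535736 0.24288395 0.35590555] [[0.998, -0.053, -0.032], [-0.062, -0.849, -0.525], [0.001, 0.526, -0.851]]
[ 308  143   15  105 1410] [0.645 0.202 0.29 ] [[0.6906, 0.2068], [0.6892, 0.1935], [0.5922, 0.1968], [0.5964, 0.2113]]
[396 224  14  12 134] [0.5814 0.0924 0.29  ] [[0.5905, 0.1027], [0.5852, 0.0827], [0.5716, 0.0819], [0.5774, 0.1022]]
```

The bar is at y 0.202 with the skip released, as it was at the start. Next I'll go over to the switch with fingers shut.

jog_arm(plan=[[[-0.05,0.2,-0.05,0.04,0,0],[-0.1,0.4,0.05,0.08,0.003,-0.01],[-0.147,0.59,0.162,0.12,0.006,-0.025],[-0.22,0.7,0.28,0.16,0.006,-0.025],[-0.287,0.828,0.402,0.175,0.006,-0.025],[-0.287,0.828,0.402,0.175,0.006,-0.025],[-0.287,0.828,0.402,0.175,0.006,-0.025],[-0.287,0.828,0.402,0.175,0.006,-0.025],[-0.287,0.828,0.402,0.175,0.006,-0.025]]], grip=1)

```text
t: 18.2
tcp_pos: [0.5599, 0.021, 0.3785]
eef_rot: [0.001, 1.0, 0.011, -0.002]
force: [0.1, 0.3, 0.3]
finger_gap: 0.005
```

```bash
python3 go.py .474,-.148,.3 .474,-.148,.2
```

```text
[0.5599 0.021  0.3785] [0.1 0.3 0.3]
[-0.356, 0.668, 0.317, 0.001, 0.001, 0.0]
[-0.355, 0.667, 0.717, 0.001, 0.001, 0.0]
```

jog_arm(plan=[[[-0.12,0.22,0.1,0,0,0],[-0.24,0.44,0.2,0,0,0],[-0.356,0.667,0.317,0,0,0],[-0.356,0.667,0.5,0,0,0],[-0.356,0.667,0.717,0,0,0],[-0.356,0.667,0.717,0,0,0],[-0.356,0.667,0.717,0,0,0]]])

```text
t: 18.9
tcp_pos: [0.4717, -0.1469, 0.1964]
eef_rot: [0.0, 1.0, 0.011, -0.006]
force: [0.2, 0.0, -1.0]
finger_gap: 0.007
```

```bash
python3 w.py wrist7.png 0.117; python3 go.py .474,-.148,.085
```

```text
[ 0.47356586 -0.14654118  0.1987709 ] [[1.0, 0.023, -0.008], [0.023, -1.0, -0.002], [-0.008, 0.001, -1.0]]
[233 179  30  30 694] [ 0.4715 -0.0885  0.117 ] [[0.4709, -0.0706], [0.4898, -0.0893], [0.4718, -0.1066], [0.4522, -0.0879]]
[ 0.4736 -0.1465  0.1988] [-0.1 -0.5  0.1]
[0.005, 0.005, 0.455, 0.0, 0.002, 0.001]
```

View pics/wrist7.png

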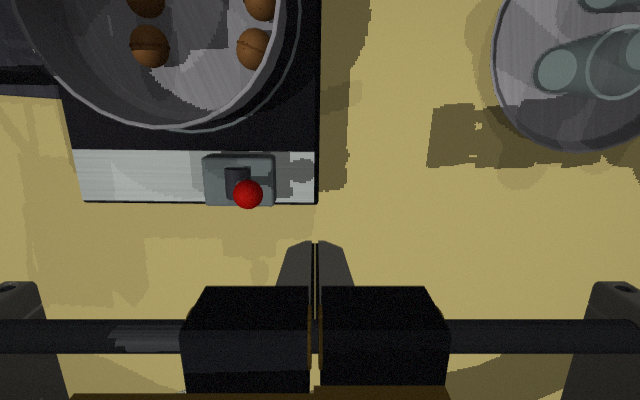

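The ball is at pixel (248,194), giving (0.472, −0.088). The shut fingers are clear to its −y side, and the walnuts are in the pan. I'll descend and sweep in +y.

jog_arm(plan=[[[0,0.005,0.18,0,0,0],[0,0.005,0.34,0,0,0],[0,0.005,0.455,0,0,0],[0,0.005,0.46,0,0,0],[0,0.005,0.46,0,0,0]]])

```text
t: 19.45
tcp_pos: [0.4745, -0.147, 0.085]
eef_rot: [0.001, 1.0, 0.013, -0.003]
force: [0.1, -0.1, 0.3]
finger_gap: 0.003
```

jog_arm(plan=[[[0,-0.05,0,0,0,0],[0,-0.1,0,0,0,0],[0,-0.15,0,0,0,0],[0,-0.2,0,0,0,0],[0,-0.23,0,0,0,0],[0,-0.26,0,0,0,0],[0,-0.26,0,0,0,0]]])

```text
t: 20.15
tcp_pos: [0.4755, -0.0841, 0.0924]
eef_rot: [0.003, 1.0, 0.012, 0.001]
force: [-18.4, -7.2, 102.3]
finger_gap: 0.01
```

```bash
python3 w.py wrist8.png 0.117; python3 - <<'E'
from h import *
f,K,W=grab("top"); hsv=cv2.cvtColor(f,cv2.COLOR_RGB2HSV)
m=(((hsv[...,0]<6)|(hsv[...,0]>172))&(hsv[...,1]>120)&(hsv[...,2]>40)).astype(np.uint8)
k,l,s,c=cv2.connectedComponentsWithStats(m)
for i in range(1,k):
    if s[i,4]>8: print(s[i],plane(K,W,*c[i],.117).round(4))
E
```

```text
[ 0.47545152 -0.08379483  0.09238958] [[1.0, 0.024, 0.003], [0.024, -1.0, -0.006], [0.002, 0.006, -1.0]]
[260 233  40  45 997] [ 0.4715 -0.062   0.117 ] [[0.4641, -0.0474], [0.4887, -0.0619], [0.4794, -0.0761], [0.454, -0.0619]]
[231 133   7  37 134] [0.6839 0.2406 0.117 ]
```

A vertical force of 102 N means the tip rode up over the ball, which is now halfway. I'll lift off at once.

jog_arm(plan=[[[0,0,-0.08,0,0,0],[0,0,-0.2,0,0,0],[0,0,-0.3,0,0,0],[0,0,-0.3,0,0,0]]])

```text
t: 20.65
tcp_pos: [0.4771, -0.0822, 0.1711]
eef_rot: [0.003, 1.0, 0.012, 0.005]
force: [0.7, 0.1, -0.4]
finger_gap: 0.006
```

```bash
python3 w.py wrist9.png 0.123
```

```text
[ 0.47628672 -0.08226621  0.16945185] [[1.0, 0.025, 0.007], [0.025, -1.0, -0.006], [0.007, 0.007, -1.0]]
[277 197  32  33 811] [ 0.4722 -0.0655  0.123 ] [[0.4852, -0.0535], [0.4858, -0.0777], [0.459, -0.0782], [0.4585, -0.0533]]
```

View pics/wrist9.png

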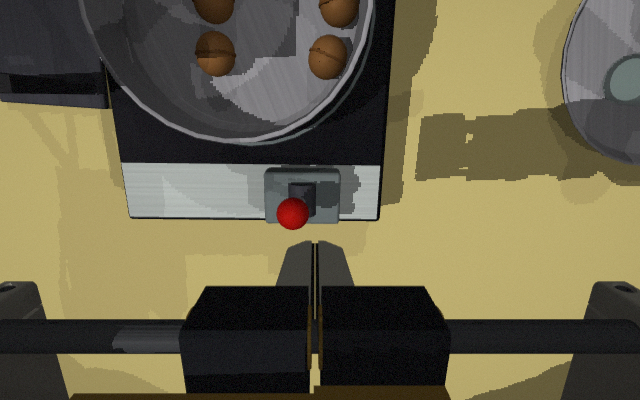

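The lever now stands roughly upright, with the ball at (293,214), y about −0.066. The tip is about 33 mm short of the TCP, so I'll go back to −y, lower to 62 mm, and push in small steps.

```bash
python3 go.py .473,-.125,.17 .473,-.125,.062 .473,-.095,.062
```

```text
[ 0.4763 -0.0823  0.1695] [ 0.   0.3 -0.8]
[-0.017, 0.171, -0.001, 0.002, -0.002, 0.001]
[-0.02, 0.168, 0.431, 0.002, -0.002, 0.001]
[-0.017, 0.048, 0.43, 0.002, -0.002, 0.001]
```

jog_arm(plan=[[[-0.017,0.171,0,0,0,0],[-0.017,0.171,0,0,0,0],[-0.018,0.17,0.15,0,0,0],[-0.02,0.168,0.3,0,0,0],[-0.02,0.168,0.43,0,0,0],[-0.02,0.168,0.43,0,0,0],[-0.02,0.168,0.43,0,0,0]]])

```text
t: 21.4
tcp_pos: [0.4725, -0.1243, 0.0619]
eef_rot: [0.003, 1.0, 0.013, 0.002]
force: [0.4, 0.1, 0.2]
finger_gap: 0.006
```

jog_arm(plan=[[[0,-0.03,0,0,0,0],[0,-0.06,0,0,0,0],[0,-0.09,0,0,0,0],[0,-0.12,0,0,0,0]]])

```text
t: 21.8
tcp_pos: [0.4721, -0.0935, 0.0625]
eef_rot: [0.003, 1.0, 0.013, 0.003]
force: [1.4, -2.1, 2.8]
finger_gap: 0.005
```

jog_arm(plan=[[[0,-0.02,0,0,0,0],[0,-0.04,0,0,0,0],[0,-0.04,0,0,0,0]]])

```text
t: 22.1
tcp_pos: [0.472, -0.0827, 0.0626]
eef_rot: [0.003, 1.0, 0.013, 0.003]
force: [-0.9, 0.4, -0.4]
finger_gap: 0.006
```

```bash
python3 w.py wrist10.png 0.117
```

```text
[ 0.47192389 -0.08305432  0.06250919] [[1.0, 0.026, 0.006], [0.026, -1.0, -0.006], [0.006, 0.006, -1.0]]
[ 229  247   53   39 1700] [ 0.4735 -0.0534  0.117 ] [[0.4843, -0.0416], [0.4849, -0.0664], [0.4643, -0.0664], [0.4637, -0.0406]]
```

jog_arm(plan=[[[0,-0.015,0,0,0,0],[0,-0.03,0,0,0,0],[0,-0.035,0,0,0,0],[0,-0.035,0,0,0,0]]])

```text
t: 22.55
tcp_pos: [0.4716, -0.0778, 0.0624]
eef_rot: [0.005, 1.0, 0.011, 0.003]
force: [0.8, -15.0, -1.5]
finger_gap: 0.007
```

```bash
python3 w.py wrist11.png 0.117
```

```text
[ 0.47157644 -0.07782633  0.06242944] [[1.0, 0.022, 0.006], [0.022, -1.0, -0.009], [0.006, 0.009, -1.0]]
[ 232  245   51   41 1708] [ 0.4741 -0.0495  0.117 ] [[0.4853, -0.0381], [0.4858, -0.0619], [0.4642, -0.0618], [0.4637, -0.0371]]
```

A force of 15 N against +y means it is on its stop. I'll back off in −y, rise and verify.

jog_arm(plan=[[[0,0.1,0,0,0,0],[0,0.15,0,0,0,0],[0,0.18,-0.15,0,0,0],[0,0.2,-0.35,0,0,0],[0,0.3,-0.5,0,0,0],[0,0.4,-0.7,0,0,0],[0,0.5,-0.9,0,0,0],[0,0.6,-0.9,0,0,0],[0,0.7,-0.9,0,0,0],[0,0.7,-0.9,0,0,0],[0,0.7,-0.9,0,0,0]]])

```text
t: 23.7
tcp_pos: [0.4738, -0.2504, 0.2887]
eef_rot: [0.004, 1.0, 0.011, 0.003]
force: [0.4, 0.6, -0.2]
finger_gap: 0.006
```

```bash
python3 w.py wrist12.png 0.117; python3 - <<'E'
from h import *
import pickle
d=pickle.load(open("d.pkl","rb"))
f,K,W=grab("top","top2.png"); s=grab("scene")[0]
def red(f,b):
    hsv=cv2.cvtColor(f,cv2.COLOR_RGB2HSV); m=(((hsv[...,0]<6)|(hsv[...,0]>172))&(hsv[...,1]>120)&(hsv[...,2]>40))
    x0,y0,x1,y1=b; ys,xs=np.nonzero(m[y0:y1,x0:x1]); return xs.mean()+x0,ys.mean()+y0,len(xs)
for g in(d["top"][0],f):
    b=red(g,(320,205,360,240)); print("ball",b,plane(K,W,*b[:2],.117).round(4)); print("bar",red(g,(225,125,245,180)))
A=cv2.resize(f[110:250,170:400],None,fx=2.2,fy=2.2,interpolation=cv2.INTER_CUBIC); B=cv2.resize(s[150:300,225:475],(506,304),interpolation=cv2.INTER_CUBIC)
cv2.imwrite("pics/end.png",cv2.convertScaleAbs(np.vstack([A,B])[:600],alpha=1.6)[:,:,::-1])
E
```

```text
[ 0.4739615  -0.24964056  0.28857777] [[1.0, 0.023, 0.005], [0.023, -1.0, -0.008], [0.005, 0.008, -1.0]]
[125 163  26  22 436] [ 0.471  -0.0503  0.117 ] [[0.4824, -0.0377], [0.483, -0.0659], [0.4585, -0.0629], [0.4579, -0.0342]]
ball (np.float64(347.65671641791045), np.float64(222.80597014925374), 67) [ 0.4734 -0.0861  0.117 ]
bar (np.float64(233.8582089552239), np.float64(150.53731343283582), 134)
ball (np.float64(334.08196721311475), np.float64(223.34426229508196), 61) [ 0.4721 -0.0478  0.117 ]
bar (np.float64(233.8421052631579), np.float64(150.57894736842104), 133)
```

The picture limit is reached, so I'm relying on numbers. The skip bar is back exactly where it began. The ball has moved only 38 of 43 mm, so the switch is at about 0.88, and the tip was probably catching the block. I'll push again 10 mm higher.

```bash
python3 go.py .472,-.125,.17 .472,-.125,.074 .472,-.09,.074
```

```text
[ 0.4741 -0.2493  0.2887] [-0.5 -0.1 -0.3]
[0.001, -0.501, 0.47, 0.003, -0.002, 0.001]
[-0.001, -0.505, 0.854, 0.003, -0.002, 0.001]
[0.002, -0.645, 0.853, 0.003, -0.002, 0.001]
```

jog_arm(plan=[[[0,-0.17,0.15,0,0,0],[0,-0.34,0.3,0,0,0],[0,-0.5,0.47,0,0,0],[0,-0.505,0.6,0,0,0],[0,-0.505,0.75,0,0,0],[0,-0.505,0.854,0,0,0],[0,-0.54,0.854,0,0,0],[0,-0.58,0.854,0,0,0],[0,-0.62,0.854,0,0,0],[0,-0.645,0.854,0,0,0],[0,-0.665,0.854,0,0,0]]])

```text
t: 24.95
tcp_pos: [0.4719, -0.084, 0.0749]
eef_rot: [0.004, 1.0, 0.012, 0.004]
force: [-0.1, 0.2, -0.6]
finger_gap: 0.007
```

```bash
python3 go.py .472,-.08,.074 .472,-.074,.074 .472,-.07,.074
```

```text
[ 0.4719 -0.084   0.0749] [-0.1  0.2 -0.6]
[0.001, -0.016, 0.004, 0.003, -0.002, 0.002]
[0.001, -0.04, 0.003, 0.003, -0.002, 0.002]
[0.002, -0.056, 0.003, 0.003, -0.002, 0.002]
```

jog_arm(plan=[[[0,-0.016,0,0,0,0],[0,-0.028,0,0,0,0],[0,-0.04,0,0,0,0],[0,-0.04,0,0,0,0]]])

```text
t: 25.35
tcp_pos: [0.4722, -0.0769, 0.0754]
eef_rot: [0.006, 1.0, 0.011, 0.004]
force: [0.5, -10.8, 4.9]
finger_gap: 0.005
```

```bash
python3 w.py wrist13.png 0.117
```

```text
[ 0.47213554 -0.07695757  0.07540708] [[1.0, 0.021, 0.008], [0.021, -1.0, -0.011], [0.008, 0.011, -1.0]]
[ 239  236   48   49 1756] [ 0.4719 -0.0493  0.117 ] [[0.4623, -0.0334], [0.4889, -0.0425], [0.4817, -0.0634], [0.4544, -0.055]]
```

jog_arm(plan=[[[0,-0.015,0,0,0,0],[0,-0.028,0,0,0,0],[0,-0.028,0,0,0,0]]])

```text
t: 25.7
tcp_pos: [0.472, -0.0766, 0.0757]
eef_rot: [0.009, 1.0, 0.007, 0.004]
force: [1.6, -26.4, 0.6]
finger_gap: 0.005
```

```bash
python3 w.py wrist14.png 0.117
```

```text
[ 0.47196469 -0.07661949  0.07569579] [[1.0, 0.014, 0.008], [0.014, -1.0, -0.017], [0.008, 0.017, -1.0]]
[ 240  236   47   49 1719] [ 0.4719 -0.0491  0.117 ] [[0.4624, -0.0333], [0.4889, -0.0426], [0.4817, -0.0629], [0.4544, -0.0544]]
```

It's a hard stop: 26 N with no further motion, and the contact offset to the ball is the same as while it was moving. I'll back off to the same pose as the "off" view, to compare like with like.

jog_arm(plan=[[[0,0.06,0,0,0,0],[0,0.13,0,0,0,0],[0,0.19,0,0,0,0],[0,0.24,-0.1,0,0,0],[0,0.28,-0.25,0,0,0],[0,0.28,-0.4,0,0,0],[0,0.28,-0.49,0,0,0],[0,0.28,-0.49,0,0,0],[0,0.28,-0.49,0,0,0]]])

```text
t: 26.65
tcp_pos: [0.4718, -0.1447, 0.1995]
eef_rot: [0.009, 1.0, 0.007, 0.005]
force: [-0.3, -0.6, 1.2]
finger_gap: 0.012
```

```bash
python3 w.py wrist15.png 0.117; python3 - <<'E'
from h import *
for n in("wrist7.png","wrist15.png"):
    f=cv2.imread("pics/"+n)[:,:,::-1].astype(int)
    m=((f[...,0]>60)&(f[...,0]>2.2*f[...,1])&(f[...,0]>2.2*f[...,2])).astype(np.uint8); m[240:]=0
    c=max(cv2.findContours(m,cv2.RETR_EXTERNAL,cv2.CHAIN_APPROX_NONE)[0],key=cv2.contourArea)
    print(n,cv2.minEnclosingCircle(c),cv2.boundingRect(c))
f,K,W=grab("top"); f=f.astype(int)
hsv=cv2.cvtColor(f.astype(np.uint8),cv2.COLOR_RGB2HSV)
def circ(z):pass
print(plane(K,W,334.1,223.3,.117))
E
```

```text
[ 0.47136842 -0.14454227  0.19878785] [[1.0, 0.014, 0.008], [0.014, -1.0, -0.017], [0.007, 0.017, -1.0]]
[190 181  31  29 685] [ 0.4714 -0.0502  0.117 ] [[0.4657, -0.0326], [0.4886, -0.0456], [0.477, -0.0677], [0.4535, -0.0549]]
wrist7.png ((247.367919921875, 194.0471649169922), 14.927156448364258) (233, 180, 30, 29)
wrist15.png ((205.11904907226562, 196.10714721679688), 15.159627914428711) (190, 182, 31, 28)
[ 0.47224673 -0.04787393  0.117     ]
```

```bash
python3 - <<'E'
from h import *
f,K,W=grab("wrist")
g=cv2.imread("pics/wrist15.png").astype(int)
def show(im,row,a,b): print(row,[tuple(im[row,c]) for c in range(a,b,3)])
# yellow counter = blue much lower than red ; find hob extents per row
for n in("wrist7.png","wrist15.png"):
    im=cv2.imread("pics/"+n).astype(int); y=(im[...,2]-im[...,0])>25
    for r in(175,185,195):
        nz=np.nonzero(~y[r,40:400])[0]+40; print(n,r,nz.min(),nz.max(),"yellow runs edges",np.nonzero(np.diff(y[r,40:400].astype(int)))[0]+41)
for u in(40,84,317,318,275,290): print(u,plane(K,W,u,195,.055).round(4))
t=grab("top")[0].astype(int); y=(t[...,0]-t[...,2])>25; print("top",[np.nonzero(np.diff(y[r,260:390].astype(int)))[0]+261 for r in(220,228,232)])
f,K,W=grab("top")
print([plane(K,W,u,228,.055).round(4) for u in(281.5,368.5)])
E
```

```text
wrist7.png 175 77 318 yellow runs edges [ 77 319]
wrist7.png 185 80 318 yellow runs edges [ 80 236 260 319]
wrist7.png 195 82 317 yellow runs edges [ 82 233 263 318]
wrist15.png 175 76 317 yellow runs edges [ 76 318]
wrist15.png 185 79 317 yellow runs edges [ 79 194 216 318]
wrist15.png 195 81 317 yellow runs edges [ 81 190 221 318]
40 [0.4517 0.1447 0.055 ]
84 [0.4521 0.0984 0.055 ]
317 [ 0.4548 -0.1504  0.055 ]
318 [ 0.4548 -0.1514  0.055 ]
275 [ 0.4543 -0.105   0.055 ]
290 [ 0.4545 -0.1212  0.055 ]
top [array([281, 331, 335]), array([281]), array([281])]
[array([0.4638, 0.1074, 0.055 ]), array([ 0.4625, -0.1492,  0.055 ])]
```

Measured from the plate's own edges (which corrects a 1–3% scale error), the ball is at plate y about −27 mm against −28.4 mm for fully on. It started at about −66 mm, already a little inside −71.6 mm. So it is on its stop. I'll do a last check of the tin and pan, then hand in.

```bash
python3 - <<'E'
from h import *
import pickle
d=pickle.load(open("d.pkl","rb"))
f,K,W=grab("top"); a=d["top"][0]
for im in(a,f):
    h=cv2.cvtColor(im,cv2.COLOR_RGB2HSV)
    m=((h[...,0]>6)&(h[...,0]<16)&(h[...,1]>190)); m[:, 215:]=0; m[:150]=0; m[215:]=0; ys,xs=np.nonzero(m)
    b=((h[...,0]>3)&(h[...,0]<18)&(h[...,1]>110)&(h[...,2]<170)).astype(np.uint8); b2=b[130:215,285:365]
    print("tin",xs.mean().round(2),ys.mean().round(2),len(xs),"brown in pan",b2.sum(),"in skip",b[135:182,243:280].sum())
g=lambda i,x0,y0,x1,y1:cv2.cvtColor(i,cv2.COLOR_RGB2GRAY)[y0:y1,x0:x1].astype(np.float32)
for n,b in(("panhandle",(362,130,395,165)),("skip",(228,125,300,185)),("hob",(278,205,340,242))):
    print(n,cv2.phaseCorrelate(g(a,*b),g(f,*b)))
G=g(f,425,135,505,220)-g(a,425,135,505,220); print("tray diff",np.abs(G).mean())
print(get_obs()["force"].round(1),get_obs()["t"])
from cell import job_done
print(job_done())
E
```

```text
tin 134.63 188.89 1266 brown in pan 12 in skip 582
tin 144.35 188.1 1175 brown in pan 493 in skip 0
panhandle ((0.0004437357312561119, -0.004787465376505651), 1.0047334230240481)
skip ((-0.07451556455698238, 0.0653077009210854), 0.7236426931288508)
hob ((0.13670918813691202, 0.23306241519542326), 0.6875653158873319)
tray diff 17.798088
[ 0.4 -0.6 -0. ] 26.95
the job is handed in; nothing more can be done
None
```

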